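Take up a worn leadscrew's play: set a sample vial in the measuring slide

ROBOT

A 7-joint arm with a two-finger parallel gripper is mounted at the origin on a cart in front of the work surface, level with it; the furniture and walls round the work are solid. World frame = base frame: x ahead of the robot, y to its left, z up, the work surface at z = 0. Lengths are in m, angles in rad, forces in N, time in s.
With the tool pointing down it reaches from about 0.425 to 0.875 m from the base axis. Payload 4.7 kg.
Tool frame: the origin (TCP) lies at the very end of the fingers, on their centre line; the grasp point (between the pads) lies 19 mm behind it; z points along the fingers, y is the line along which they close (so a half turn about z gives the same grasp; the last joint's range is limited). The gripper opens to 85 mm and grips with 20 to 120 N. Pads are 22 mm wide; open, the fingers measure 114 mm over their backs; the gripper's body (76 mm by 85 mm) begins 54 mm behind the grasp point. The pads swing forward as they close: fully open they stand 13 mm farther back than shut.
Start: joints at [-1.181, 0.321, -0.07, 1.45, 0.023, 1.371, -0.057], TCP at [0.239, 0.605, 0.231] pointing down, gripper open.
Joint ranges: [-2.86, 2.86], [-0.3, 2.09], [-1.38, 1.24], [0.06, 2.45], [-1.56, 4.7], [0.09, 2.05], [-2.69, 2.69]. Speed limits (rad/s): [2.57, 2.57, 3.14, 3.14, 3.14, 3.14, 3.14].

INTERFACE

Orientations are given as a rotation vector (axis times angle).
In Python, from cell import observe, imaging, r gives the robot as it stands. The module is installed in compiled form; this text tells all that it offers.
- The arm moves only by the tool send_rows, never from a script. Its argument "steps" is a list that holds one entry, the list of rows, each a list of 7 numbers: the shift along the world's x, y, z scaled (see below), then the turn, a rotation vector about the world's x, y, z scaled (see below), then the opening, from -1 (shut) to 1 (fully open). A call has 1 to 12 rows; each row is the pose to reach, as a shift and turn from the pose commanded when the call began; what a row does not reach only later rows make up. The controller multiplies each number of a shift by 0.4 m and each number of a turn by 45 degrees. A row lasts 1/8 s, in which the tool goes at most 62.5 mm and 10.7 degrees, less where a joint would pass 70% of its speed; a pose out of reach is approached as far as the arm can. A call with a number of a shift or a turn outside -1 to 1 is refused whole. A call with a gripper value outside its range is refused whole. The fingers move at their own pace and stop on an object; "force" is the grip in N (left out, the last holds). Time passes only in rows, so rows that repeat a pose let the fingers close. It gives the time, the measured TCP pose, the force, the opening and the grip force at its end, in the units of the state.
- observe(): the state, without advancing time (a new reading comes with each control period).
- imaging.get_image(name): name is "side" or "top" or "wrist"; returns (picture, depth): 384x512x3 uint8, red, green, blue; 384x512 float32, m along the optical axis (not along the pixel's ray), 0 where there is no reading.
- imaging.get_calibration(name): a dict with "vfov" (degrees; the focal length in pixels is half the picture's height over the tangent of half this angle, whatever the lens; pixels are square), "cx", "cy" (the principal point, pixels), "distortion" ([k1, k2, p1, p2, k3] as OpenCV has them; the pictures are not rectified), "xyz" and "rotation" of the camera in the world; the wrist camera has in their place "hand_eye" (4x4, takes a point from camera to tool coordinates, whose origin is the TCP and whose axes are the flange's). Camera axes: x right, y down, z forward; pixel columns grow to the right and rows downward; lengths in m; the calibration is good to about 2 mm. A picture is of the moment at which its call begins: read the wrist's pose just before it. get_calibration takes no time and is no camera call.
- r.sign_off(): hands the job in; it is judged then, once.
The state is a dict: "t": time; "qpos": joint angles; "qvel": joint speeds; "joint_torque": joint torques, N m; "eef_pos": TCP position; "ee_rot": TCP orientation; "contact_force": force on the tool from outside, world axes, zero at the start; "torque": the same for the moment, N m; "grip_width": finger opening in m; "grasp_force": force on a finger pad.
Only numpy, scipy, OpenCV 4.12 (cv2) and the standard library are available. Lean on these libraries where they do the work, as an engineer would, in place of code of your own. Each camera call takes 0.05 s, during which the arm holds its last target. There are 200 camera calls.

TASK

Wind the crank of the measuring slide back until its jaw stands about 10 mm farther out than the vial needs, and stand the green-filled glass vial upright in the V of the steel anvil. Then wind the jaw forward, past the play of the worn screw, until you feel it bear on the vial with a light, definite pressure of about 30 N, finish on that closing turn without backing off, and let go. The vial is glass: never let the jaw squeeze it with more than 60 N, and leave the other things on the table alone.

Things in the scene. Friction and masses are not known exactly. Their poses are not given: they have to be found in the camera images.
- slide_base: Grey base of the measuring slide, 88 mm across (x) and 192 mm long (y), standing on the table; origin at table height. z up; y runs along the slide from the crank to the anvil: the jaw closes along +y and opens along -y. The base stands fixed, but each time at another place and yaw.
- crank_axis (a point): Point on the crank's turning axis, in the plane half-way along the handle; fixed to the base, 52 mm above the table, axes as the base's. The crank turns about this y axis. Nothing else stands within 70 mm of this point but the bearing block with its drum, on the +y side, top 71 mm above the table.
- handle_grip (a point): Centre of the crank's black handle, a free-spinning sleeve 13.6 mm thick and 44 mm long, parallel to the crank axis at 24 mm from it. Its inner end meets the crank arm (22 mm to +y), its outer end is free. It goes round an upright circle, at lowest 28 mm above the table; gripped from above across x it can be led round any number of turns without turning the gripper.
- crank (a joint): Crank angle, rad. 0: handle straight above the axis; grows counter-clockwise as seen looking along +y (at +pi/2 the handle is on the -x side), which opens the jaw, 15 mm a turn. Starts at -0.5 to 0.5. It stays where it is left: its friction takes 5 to 6 N at the handle, along the circle; each newton of the jaw on the vial adds up to 0.1 N: 30 N is felt as 2 to 3 N more than winding free.
- nut_top (a point): Top of the brass nut on the screw, in the window of the blue jaw carriage, 64 mm above the table. It has 3 mm of play there (a fifth of a turn of the crank) and starts somewhere inside it: at each change of direction the crank turns up to a fifth of a turn before the jaw follows. Backing off, even a little, leaves the jaw loose.
- jaw: Blue jaw carriage that slides along the base, 52 mm across, with a black rubber pad (36 mm wide, 18 mm high) on its face, which bears on the vial. Origin below the middle of the pad's flat front face, at deck height; axes as the base's. Its top is 48 mm above the table at the pad, 62 to 66 mm from 17 mm behind it. It can open 31 mm from where it is found, which is too close to the anvil to let the vial in.
- seat (a point): Where the vial's centre stands when it rests in the anvil's V: on the slide's centre line, 25.5 mm over the slide's steel deck, which is 26 mm above the table; axes as the base's. A vial set down on the deck up to 6 mm short of it is pushed home by the jaw.
- anvil: Steel anvil with a 90 degree V that opens towards the jaw (-y), 52 mm across, its top 48 mm above the table; a black barrel stands behind it. Origin under the middle of the V's mouth (24 mm wide), at the deck. Clamped to the base, each time at another place along it.
- vial_center (a point): Centre of the clear glass vial with pale green contents and black cap, 21 mm thick, 51 mm high, about 30 g, upright on the table at the left; z up. This point is half-way up. The cap is 17.6 mm thick and 11 mm high. Take it from above by its upper 27 mm, so that the fingers clear the anvil. The glass is up to 1 mm out of round, so where the jaw meets it must be felt.
- weight: Brass-coloured book weight (49 mm wide, 49 mm high), a bystander; origin at its foot.
- loupe: Black stand loupe (42 mm wide, 34 mm high), a bystander; origin at its foot.
- tin: Dark green round tin (64 mm wide, 23 mm high), a bystander; origin at its foot.
Not all that is in view belongs to the job. Of the things that look like the part that bears vial_center, take the one that is farthest to the robot's left at the start.

How it is judged:
By the outcome, as a careful person would: the job done as asked, in the order asked, and still so for the second after the job is handed in, with the robot touching nothing.
It also fails if it takes over 72 s, if anything falls off the work surface, if the arm or the gripper's body presses on something with over 40 N, if the wrist force passes 120 N, or if a joint passes its speed limit or range.

## Working session

There is one attempt and no reset: what is moved stays moved. The work goes in short steps, Python scripts to look and compute and a tool call to move; the robot and the scene stay as the last step left them, time stands still between calls to the robot, and variables do not carry over. Pictures are saved under pics/ and viewed, at most 10 in all, crops included, and the job is handed in when it is done.

Besides the shell and the picture viewer there is one more tool, called as name(argument=value, ...) on one line, values as JSON. send_rows: Moves the arm, as the interface text tells. Its arguments: {"type":"object","properties":{"steps":{"type":"array","items":{"type":"array","items":{"type":"array","items":{"type":"number","minimum":-1,"maximum":1}}}},"force":{"type":"number"}},"required":["steps"]}

```bash
mkdir -p pics; cat > h.py <<'E'
import numpy as np, cv2
from cell import observe, imaging, r
from scipy.spatial.transform import Rotation as R
def cam(n):
    s=observe(); c=imaging.get_calibration(n); im,d=imaging.get_image(n)
    f=192/np.tan(np.radians(c['vfov'])/2)
    K=np.array([[f,0,c['cx']],[0,f,c['cy']],[0,0,1]]); D=np.array(c['distortion'],float)
    if 'hand_eye' in c:
        T=np.eye(4);T[:3,:3]=R.from_rotvec(s['ee_rot']).as_matrix();T[:3,3]=s['eef_pos'];T=T@np.array(c['hand_eye'])
    else:
        T=np.eye(4);q=np.array(c['rotation'],float)
        T[:3,:3]=q if q.shape==(3,3) else R.from_rotvec(q).as_matrix() if q.size==3 else R.from_quat(q).as_matrix()
        T[:3,3]=c['xyz']
    return im,d,K,D,T
def onplane(px,z,K,D,T):
    u=cv2.undistortPoints(np.array(px,float).reshape(-1,1,2),K,D)[:,0]
    v=np.c_[u,np.ones(len(u))]@T[:3,:3].T
    return T[:3,3]+v*((z-T[2,3])/v[:,2])[:,None]
def cloud(d,K,D,T):
    h,w=d.shape; g=np.stack(np.meshgrid(np.arange(w),np.arange(h)),-1).reshape(-1,1,2).astype(float)
    u=cv2.undistortPoints(g,K,D)[:,0]
    return ((np.c_[u,np.ones(len(u))]*d.reshape(-1,1))@T[:3,:3].T+T[:3,3]).reshape(h,w,3)
def save(n,im): cv2.imwrite('pics/'+n,im[...,::-1])
E
python3 - <<'E'
from h import *
s=observe();print({k:np.round(v,3) for k,v in s.items()})
for n in('top','side'):
    im,d,K,D,T=cam(n);np.savez('/tmp/'+n,im=im,d=d,K=K,D=D,T=T);save(n+'0.png',im)
    print(n,np.round(T,3).tolist(),K[0,0],D)
print(imaging.get_calibration('top')['rotation'],np.round(imaging.get_calibration('wrist')['hand_eye'],3))
E
```

```text
{'t': np.float64(0.0), 'qpos': array([-1.181,  0.322, -0.07 ,  1.452,  0.023,  1.371, -0.057]), 'qvel': array([-0.   ,  0.002,  0.001, -0.   ,  0.002, -0.001,  0.001]), 'joint_torque': array([-0.0000e+00, -4.9359e+01, -3.8200e-01, -3.1433e+01,  1.3000e-02,
        1.2000e-02, -0.0000e+00]), 'eef_pos': array([0.238, 0.604, 0.23 ]), 'ee_rot': array([-5.870e-01, -3.086e+00,  3.000e-03]), 'contact_force': array([-0.178, -0.584, -0.316]), 'torque': array([0.066, 0.064, 0.003]), 'grasp_force': np.float64(0.0), 'grip_width': np.float64(0.085)}
top [[0.023, -0.994, 0.109, 0.502], [-1.0, -0.022, 0.012, 0.043], [-0.01, -0.109, -0.994, 1.09], [0.0, 0.0, 0.0, 1.0]] 377.59162556526877 [-0.11686227  0.          0.          0.          0.        ]
side [[-0.989, 0.063, -0.135, 0.763], [0.149, 0.495, -0.856, 1.123], [0.013, -0.867, -0.499, 0.7], [0.0, 0.0, 0.0, 1.0]] 433.1414072650941 [-0.01341172  0.          0.          0.          0.        ]
[-2.18443411  2.13559737 -0.10631867] [[ 0.001 -0.96  -0.28   0.073]
 [ 1.     0.     0.001 -0.001]
 [-0.001 -0.28   0.96  -0.143]
 [ 0.     0.     0.     1.   ]]
```

View pics/top0.png

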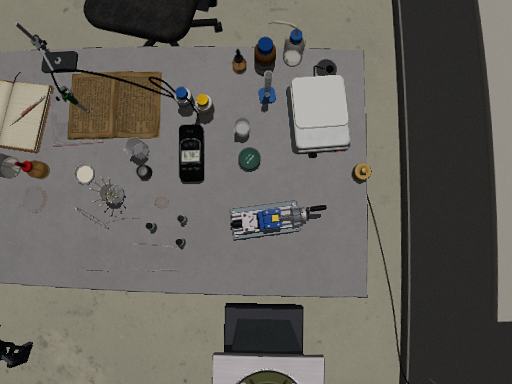

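View pics/side0.png

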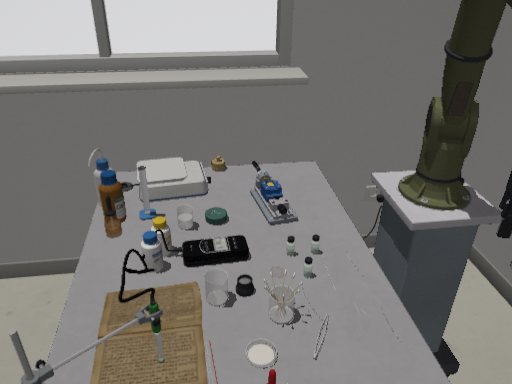

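The vial look-alikes are at top-view (151,227), (182,219) and (180,243). In the side view these are (308,267), (291,245) and (315,243). The farthest left (largest y) is top (151,227), side (308,267). I'll confirm it in one crop and measure the slide at the same time.

```bash
python3 - <<'E'
from h import *
t=np.load('/tmp/top.npz');s=np.load('/tmp/side.npz')
a=cv2.resize(t['im'][205:255,135:195],(480,400),interpolation=2);b=cv2.resize(s['im'][225:285,275:335],(320,320),interpolation=2)
c=cv2.resize(t['im'][195:245,225:331],None,fx=4,fy=4,interpolation=2)
m=np.zeros((600,800,3),np.uint8);m[:400,:480]=a;m[:320,480:]=b;m[400:600,:424]=c
save('crop1.png',m)
for n,px in(('top',[(151,227),(182,219),(180,243)]),):
    print(onplane(px,.045,t['K'],t['D'],t['T']).round(3))
print(onplane([(308,262),(291,240),(315,238)],.045,s['K'],s['D'],s['T']).round(3))
P=cloud(t['d'],t['K'],t['D'],t['T'])
hs=cv2.cvtColor(t['im'],cv2.COLOR_RGB2HSV)
for nm,lo,hi,z in(('blue',(105,120,50),(125,255,255),.062),('brass',(20,120,120),(32,255,255),.064)):
    k=cv2.inRange(hs,lo,hi);k[:195]=0;k[245:]=0;k[:,:225]=0;k[:,335:]=0
    v,u=np.nonzero(k);q=onplane(np.c_[u,v],z,t['K'],t['D'],t['T']);print(nm,len(u),u.min(),u.max(),q.mean(0).round(3),P[v,u].mean(0).round(3))
# base: points with z 15..100mm in region
v,u=np.mgrid[195:250,220:335];q=P[195:250,220:335]
for lo,hi in((.012,.035),(.035,.1)):
    k=(q[...,2]>lo)&(q[...,2]<hi);pp=q[k][:,:2].astype(np.float32);rc=cv2.minAreaRect(pp);print(lo,k.sum(),rc)
E
```

```text
[[0.506 0.334 0.045]
 [0.531 0.247 0.045]
 [0.464 0.251 0.045]]
[[0.512 0.348 0.045]
 [0.533 0.257 0.045]
 [0.47  0.256 0.045]]
blue 307 258 281 [0.536 0.009 0.062] [0.536 0.01  0.068]
brass 41 272 278 [ 0.54  -0.009  0.064] [ 0.54  -0.009  0.065]
0.012 1152 ((0.5374208688735962, 0.007686391472816467), (0.08798457682132721, 0.21316219866275787), 9.061678886413574)
0.035 1128 ((0.5412111878395081, -0.016458868980407715), (0.05208010971546173, 0.2643702030181885), 8.929758071899414)
```

View pics/crop1.png

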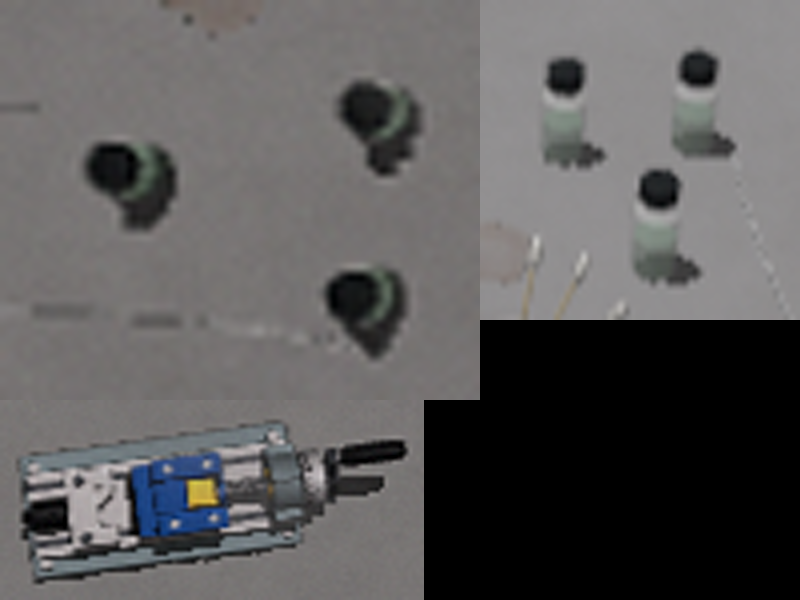

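The crop shows three identical green vials with black caps, at crop pixels (113,165), (367,107) and (353,293). The one at crop (113,165), top (149,226), is the leftmost, so it is the target. The slide has its crank on the right and its anvil on the left. I'll move above it for a wrist look.

send_rows(steps=[[[0.4,-0.8,0.05,0,0,-1,1],[0.4,-0.8,0.05,0,0,-1,1],[0.4,-0.8,0.05,0,0,-1,1],[0.4,-0.8,0.05,0,0,-1,1],[0.4,-0.8,0.05,0,0,-1,1],[0.4,-0.8,0.05,0,0,-1,1],[0.4,-0.8,0.05,0,0,-1,1],[0.4,-0.8,0.05,0,0,-1,1]]])

```text
t: 1.1
eef_pos: [0.3981, 0.2852, 0.2511]
ee_rot: [-1.722, -2.627, 0.0]
contact_force: [0.1, 0.8, -0.3]
grip_width: 0.0855
grasp_force: 0.0
```

send_rows(steps=[[[0.35,-0.75,0,0,0,-0.32,1],[0.35,-0.75,0,0,0,-0.32,1],[0.35,-0.75,0,0,0,-0.32,1],[0.35,-0.75,0,0,0,-0.32,1],[0.35,-0.75,0,0,0,-0.32,1],[0.35,-0.75,0,0,0,-0.32,1],[0.35,-0.75,0,0,0,-0.32,1],[0.35,-0.75,0,0,0,-0.32,1]]])

```text
t: 2.1
eef_pos: [0.5383, -0.0125, 0.2509]
ee_rot: [-2.033, -2.393, 0.0]
contact_force: [-0.7, 0.4, 0.4]
grip_width: 0.0854
grasp_force: 0.0
```

```bash
python3 - <<'E'
from h import *
s=observe();print(s['t'],s['eef_pos'],s['ee_rot'],np.abs(s['qvel']).max())
im,d,K,D,T=cam('wrist');np.savez('/tmp/w1',im=im,d=d,K=K,D=D,T=T);save('w1.png',im);print(K,D,T.round(3))
t=np.load('/tmp/top.npz');print(onplane([(149.1,225.6)],.051,t['K'],t['D'],t['T']))
E
```

```text
2.1 [ 0.53829076 -0.01253884  0.25088161] [-2.03349575e+00 -2.39311509e+00  2.12576522e-04] 0.00864122999256794
[[274.60730554   0.         255.90976942]
 [  0.         274.60730554 191.82015603]
 [  0.           0.           1.        ]] [0.01765583 0.         0.         0.         0.        ] [[ 0.987  0.155  0.045  0.525]
 [ 0.162 -0.948 -0.275  0.058]
 [ 0.     0.278 -0.961  0.393]
 [ 0.     0.     0.     1.   ]]
[[0.50964122 0.33788799 0.051     ]]
```

View pics/w1.png

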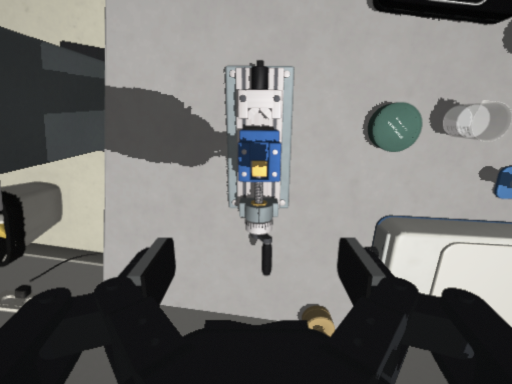

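The wrist view shows the slide upright, at columns 225–295 and rows 65–210. The handle is at (267,255), the nut at (259,169), the jaw front at row ~131 and the anvil at (259,105).

```bash
python3 - <<'E'
from h import *
w=np.load('/tmp/w1.npz');im,d,K,D,T=[w[k] for k in('im','d','K','D','T')]
P=cloud(d,K,D,T)
hs=cv2.cvtColor(im,cv2.COLOR_RGB2HSV)
v,u=np.mgrid[55:225,215:305];q=P[55:225,215:305]
k=((q[...,2]>.010)&(q[...,2]<.1)).astype(np.uint8)
k[v>213]=0
pp=q[k>0]; rc=cv2.minAreaRect(pp[:,:2].astype(np.float32));print(rc,np.unique((pp[:,2]*1000).round(-1),return_counts=True))
# base edge: plate corners by mask
m=k.copy()*255;c=cv2.minAreaRect(np.c_[u[k>0],v[k>0]].astype(np.float32));print('pix',c,cv2.boxPoints(c).round(1).tolist())
# line fits of long edges on rows 80-200
L=[];Rr=[]
for i in range(30,145):
    j=np.nonzero(k[i])[0]
    if len(j):L.append((j[0]+215,i+55));Rr.append((j[-1]+215,i+55))
zb=np.median(q[...,2][(k>0)&(q[...,2]<.024)]);print('zplate',zb)
for e in(L,Rr):
    g=onplane(e,zb,K,D,T);a=np.polyfit(g[:,1],g[:,0],1);print(a,np.degrees(np.arctan(-a[0])))
def mask(lo,hi,box):
    a=cv2.inRange(hs,lo,hi);z=np.zeros_like(a);y0,y1,x0,x1=box;z[y0:y1,x0:x1]=a[y0:y1,x0:x1];return z
for n,lo,hi,box,z in(('nut',(18,120,100),(35,255,255),(150,185,240,280),.064),('handle',(0,0,0),(180,255,60),(234,280,255,285),.074),('blue',(100,120,40),(130,255,255),(120,200,225,300),.062),('barrel',(0,0,0),(180,255,60),(55,90,240,280),.05)):
    a=mask(lo,hi,box);vv,uu=np.nonzero(a);g=onplane(np.c_[uu,vv],z,K,D,T)
    print(n,len(uu),uu.min(),uu.max(),vv.min(),vv.max(),g.mean(0).round(4),'depth',np.median(P[vv,uu],0).round(4),np.percentile(P[vv,uu,2],[5,95]).round(3))
save('w1c.png',cv2.resize(im[60:280,215:305],(327,800)[::1],interpolation=2)[:800] if 0 else np.rot90(cv2.resize(im[60:280,215:305],(327,800),interpolation=2)))
E
```

```text
((0.5346238613128662, 0.020797662436962128), (0.08887267857789993, 0.19235123693943024), 8.585671424865723) (array([10., 20., 30., 40., 50., 60., 70.]), array([1715, 1359, 1791,  276, 2200, 1108,  963]))
pix ((259.5, 136.5), (153.0, 69.0), 90.0) [[225.0, 60.0], [294.0, 60.0], [294.0, 213.0], [225.0, 213.0]]
zplate 0.01473948267880637
[-0.15646552  0.49428216] 8.89271269757437
[-0.15361861  0.58128895] 8.733426080001237
nut 187 252 266 162 176 [ 0.5391 -0.0073  0.064 ] depth [ 0.5388 -0.008   0.0636] [0.049 0.065]
handle 311 257 270 234 274 [ 0.5665 -0.1163  0.074 ] depth [ 0.5662 -0.1145  0.0787] [0.072 0.08 ]
blue 1666 238 280 130 181 [0.5364 0.0118 0.062 ] depth [0.5355 0.0144 0.0638] [0.047 0.067]
barrel 378 251 267 61 88 [0.522  0.0981 0.05  ] depth [0.5211 0.0988 0.0458] [0.041 0.048]
```

View pics/w1c.png

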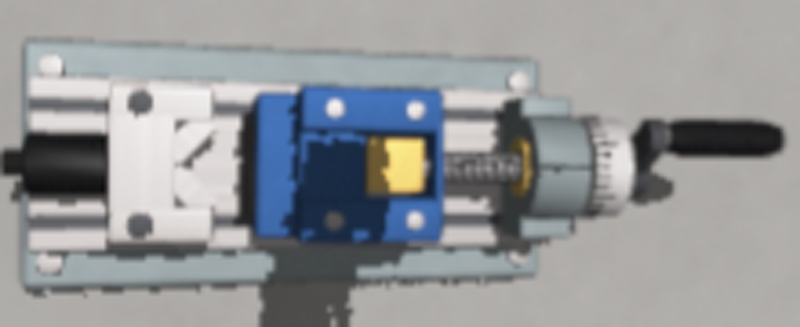

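send_rows(steps=[[[0.072,-0.272,-0.2,0,0,-0.01,1],[0.072,-0.272,-0.2,0,0,-0.01,1],[0.072,-0.272,-0.35,0,0,-0.01,1],[0.072,-0.272,-0.44,0,0,-0.01,1],[0.072,-0.272,-0.491,0,0,-0.01,1],[0.072,-0.272,-0.491,0,0,-0.01,0],[0.072,-0.272,-0.491,0,0,-0.01,-1],[0.072,-0.272,-0.491,0,0,-0.01,-1],[0.072,-0.272,-0.491,0,0,-0.01,-1],[0.072,-0.272,-0.491,0,0,-0.01,-1]]], force=40)

```text
t: 3.4
eef_pos: [0.5689, -0.124, 0.0563]
ee_rot: [2.046, 2.381, 0.004]
contact_force: [1.2, -0.5, 5.2]
grip_width: 0.0122
grasp_force: 39.1
```

```bash
python3 - <<'E'
from h import *
w=np.load('/tmp/w1.npz');im,K,D,T=[w[k] for k in('im','K','D','T')]
c=np.array([.5346,.0208]);ex=np.array([.9882,.1530]);ey=np.array([-.1530,.9882])
def sl(row,col,z):
    g=onplane([(col,row)],z,K,D,T)[0,:2]-c;return (g@ex).round(4),(g@ey).round(4)
print('mouth',sl(60+212*.275,259,.048),'pad',sl(60+237*.275,259,.046),'blue front',sl(60+257*.275,259,.048))
print('handle in/out',sl(243,267,.0736),sl(275.3,267,.0736))
s=observe();p=s['eef_pos'][:2]-c;print(p@ex,p@ey,s['eef_pos'],s['contact_force'])
# circle rows: shifts in x,y,z units for crank angle steps
E
```

```text
mouth (np.float64(0.0001), np.float64(0.0306)) pad (np.float64(0.0002), np.float64(0.0224)) blue front (np.float64(0.0003), np.float64(0.016))
handle in/out (np.float64(0.0119), np.float64(-0.123)) (np.float64(0.0128), np.float64(-0.1701))
0.011722711204589318 -0.14838232829116435 [ 0.56888865 -0.12404534  0.05634456] [ 1.15797764 -0.45177876  5.24245598]
```

```bash
cat > circ.py <<'E'
import numpy as np,sys
# python circ.py cmdx cmdz th0deg step n  : command slide-x / tcp z now -> rows on circle
cx,cz,t0,st,n=map(float,sys.argv[1:6])
for i in range(1,int(n)+1):
    t=np.radians(t0+st*i);dx=(-.024*np.sin(t)-cx)/.4;dz=(.052+.024*np.cos(t)-.0175-cz)/.4
    print('[%.3f, %.3f, %.3f, 0, 0, 0, -1],'%(dx*.9882,dx*.153,dz),end=' ')
print()
E
python3 circ.py .0107 .0546 -29 30 12; python3 circ.py .0116 .0555 -29 24 4
```

```text
[-0.027, -0.004, 0.010, 0, 0, 0, -1], [-0.057, -0.009, 0.001, 0, 0, 0, -1], [-0.078, -0.012, -0.021, 0, 0, 0, -1], [-0.086, -0.013, -0.051, 0, 0, 0, -1], [-0.077, -0.012, -0.081, 0, 0, 0, -1], [-0.055, -0.009, -0.103, 0, 0, 0, -1], [-0.025, -0.004, -0.110, 0, 0, 0, -1], [0.004, 0.001, -0.102, 0, 0, 0, -1], [0.025, 0.004, -0.079, 0, 0, 0, -1], [0.033, 0.005, -0.049, 0, 0, 0, -1], [0.024, 0.004, -0.019, 0, 0, 0, -1], [0.002, 0.000, 0.002, 0, 0, 0, -1], 
[-0.023, -0.004, 0.007, 0, 0, 0, -1], [-0.048, -0.007, 0.004, 0, 0, 0, -1], [-0.069, -0.011, -0.009, 0, 0, 0, -1], [-0.083, -0.013, -0.029, 0, 0, 0, -1],
```

send_rows(steps=[[[-0.027,-0.004,0.01,0,0,0,-1],[-0.057,-0.009,0.001,0,0,0,-1],[-0.078,-0.012,-0.021,0,0,0,-1],[-0.086,-0.013,-0.051,0,0,0,-1],[-0.077,-0.012,-0.081,0,0,0,-1],[-0.055,-0.009,-0.103,0,0,0,-1],[-0.025,-0.004,-0.11,0,0,0,-1],[0.004,0.001,-0.102,0,0,0,-1],[0.025,0.004,-0.079,0,0,0,-1],[0.033,0.005,-0.049,0,0,0,-1],[0.024,0.004,-0.019,0,0,0,-1],[0.002,0.0,0.002,0,0,0,-1]]])

```text
t: 4.9
eef_pos: [0.5699, -0.1239, 0.0563]
ee_rot: [2.045, 2.381, 0.002]
contact_force: [2.6, -0.3, -9.4]
grip_width: 0.0119
grasp_force: 43.1
```

```bash
cat > blue.py <<'E'
from h import *
c=np.array([.5346,.0208]);ex=np.array([.9882,.1530]);ey=np.array([-.1530,.9882])
if __name__=='__main__':
    s=observe();p=s['eef_pos'][:2]-c;print(s['t'],'tcp slide',p@ex,p@ey,s['eef_pos'][2],s['contact_force'].round(1),s['grip_width'],s['grasp_force'])
    for n,box in(('top',(195,245,225,300)),('side',(165,215,245,300))):
        o=np.load('/tmp/%s.npz'%n)
        im,d,K,D,T=cam(n)
        for I in(o['im'],im):
            y0,y1,x0,x1=box;m=cv2.inRange(cv2.cvtColor(I,cv2.COLOR_RGB2HSV),(105,120,50),(125,255,255))[y0:y1,x0:x1]
            v,u=np.nonzero(m);g=onplane(np.c_[u+x0,v+y0],.055,K,D,T)[:,:2]-c
            q=g@ey;print(n,len(u),'slide y mean %.4f'%q.mean(),'pct',np.percentile(q,[2,10,50,90,98]).round(4))
E
python3 blue.py
```

```text
4.9 tcp slide 0.012709620859094004 -0.1483526914423517 0.05627027186946609 [ 2.6 -0.3 -9.4] 0.011912960324626272 43.08893837034702
top 307 slide y mean -0.0117 pct [-0.0448 -0.0373 -0.0104  0.0098  0.0135]
top 313 slide y mean -0.0238 pct [-0.0577 -0.0494 -0.0221 -0.0026  0.0013]
side 266 slide y mean -0.0059 pct [-0.0582 -0.0433 -0.0044  0.0268  0.0394]
side 266 slide y mean -0.0166 pct [-0.0703 -0.055  -0.0151  0.0161  0.0324]
```

send_rows(steps=[[[-0.023,-0.004,0.007,0,0,0,-1],[-0.048,-0.007,0.004,0,0,0,-1],[-0.069,-0.011,-0.009,0,0,0,-1],[-0.069,-0.011,-0.009,0,0,0,-1],[-0.069,-0.011,-0.009,0,0,0,1],[-0.069,-0.011,-0.009,0,0,0,1],[-0.069,-0.011,0.0,0,0,0,1],[-0.069,-0.011,0.14,0,0,0,1],[-0.069,0.1,0.29,0,0,0,1],[-0.069,0.25,0.4,0,0,0,1],[-0.069,0.32,0.43,0,0,0,1],[-0.069,0.32,0.43,0,0,0,1]]])

```text
t: 6.5
eef_pos: [0.5417, 0.0088, 0.2303]
ee_rot: [2.038, 2.389, 0.008]
contact_force: [-0.0, -0.1, -0.9]
grip_width: 0.0857
grasp_force: 0.0
```

```bash
python3 - <<'E'
from h import *
s=observe();print(s['t'],s['eef_pos'],s['ee_rot'],np.abs(s['qvel']).max(),s['grip_width'])
im,d,K,D,T=cam('wrist');np.savez('/tmp/w2',im=im,d=d,K=K,D=D,T=T)
c=np.array([.5346,.0208]);ex=np.array([.9882,.1530]);ey=np.array([-.1530,.9882])
B=np.c_[c+0*ex,c].reshape(2,2)
# rectified top-down patch at z=.047, 0.25mm/px: rows=slide y from +.09 to -.06, cols = x -.05..+.05
yy,xx=np.mgrid[.1:-.075:-.0003,-.05:.05:.0003]
W=c+xx[...,None]*ex+yy[...,None]*ey
W=np.c_[W.reshape(-1,2),np.full(W[...,0].size,.047)]
Ti=np.linalg.inv(T);px,_=cv2.projectPoints(W,cv2.Rodrigues(Ti[:3,:3])[0],Ti[:3,3],K,D)
px=px.reshape(*yy.shape,2).astype(np.float32)
save('rect2.png',cv2.remap(im,px[...,0],px[...,1],cv2.INTER_CUBIC))
h=s['eef_pos']
P=cloud(d,K,D,T)
E
```

```text
6.5 [0.54174488 0.00879882 0.23025746] [2.03819324 2.38892381 0.00750645] 0.06708850796843853 0.08569721749307552
```

View pics/rect2.png

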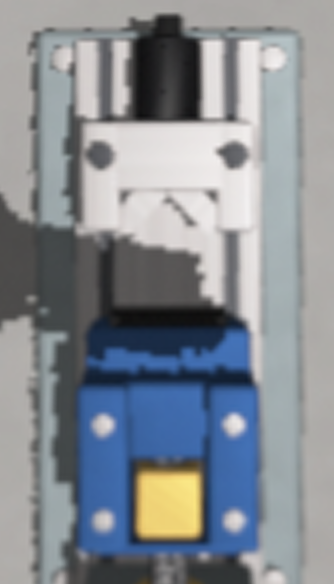

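The rectified view shows the anvil mouth at row 230 and the pad front at row 308. That is a gap of about 23.4 mm, and I want about 23.35 mm (13.35 mm for the vial plus 10 mm). The jaw is set, so the vial is next.

send_rows(steps=[[[-0.083,0.79,0.0,0,0,0,1],[-0.083,0.79,0.0,0,0,0,1],[-0.083,0.79,0.0,0,0,0,1],[-0.083,0.79,-0.1,0,0,0,1],[-0.083,0.79,-0.15,0,0,0,1],[-0.083,0.79,-0.15,0,0,0,1],[-0.083,0.79,-0.15,0,0,0,1],[-0.083,0.79,-0.15,0,0,0,1]]])

```text
t: 7.55
eef_pos: [0.5091, 0.3168, 0.1685]
ee_rot: [2.052, 2.377, 0.0]
contact_force: [-0.2, 0.2, 1.1]
grip_width: 0.0851
grasp_force: 0.0
```

```bash
python3 - <<'E'
from h import *
s=observe();print(s['t'],s['eef_pos'],s['ee_rot'],np.abs(s['qvel']).max())
im,d,K,D,T=cam('wrist');np.savez('/tmp/w3',im=im,d=d,K=K,D=D,T=T);save('w3.png',im)
P=cloud(d,K,D,T);
k=((P[...,2]>.044)&(P[...,2]<.058)&(np.hypot(P[...,0]-.51,P[...,1]-.338)<.03)).astype(np.uint8)
n,l,st,ce=cv2.connectedComponentsWithStats(k)
for i in range(1,n):
    if st[i,4]>50: print(st[i],ce[i],onplane([ce[i]],.051,K,D,T),np.median(P[l==i],0))
E
```

```text
7.55 [0.50913889 0.31682331 0.16850239] [2.05206563e+00 2.37655609e+00 3.24485113e-04] 0.013553105068100448
[253 152  18  19 277] [261.38628159 160.84476534] [[0.50902995 0.3435666  0.051     ]] [0.50904258 0.34349036 0.05089505]
```

View pics/w3.png

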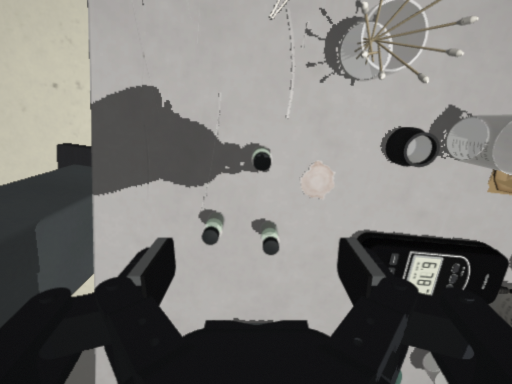

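The wrist view shows the target vial's cap at (261,161), alone behind its two look-alikes at (211,235) and (271,243). It lies at (0.509, 0.3435).

send_rows(steps=[[[0.0,0.067,-0.12,0,0,0,1],[0.0,0.067,-0.234,0,0,0,1],[0.0,0.067,-0.234,0,0,0,1],[0.0,0.067,-0.234,0,0,0,1]]])

```text
t: 8.1
eef_pos: [0.5094, 0.3459, 0.0766]
ee_rot: [2.05, 2.379, 0.005]
contact_force: [-0.6, 0.1, 0.4]
grip_width: 0.0857
grasp_force: 0.0
```

send_rows(steps=[[[0,0,-0.07,0,0,0,1],[0,0,-0.129,0,0,0,1],[0,0,-0.129,0,0,0,1],[0,0,-0.129,0,0,0,0],[0,0,-0.129,0,0,0,-0.5],[0,0,-0.129,0,0,0,-0.8],[0,0,-0.129,0,0,0,-1],[0,0,-0.129,0,0,0,-1],[0,0,-0.129,0,0,0,-1]]], force=25)

```text
t: 9.22
eef_pos: [0.5077, 0.3469, 0.0231]
ee_rot: [2.048, 2.382, 0.001]
contact_force: [-0.5, -0.4, 5.4]
grip_width: 0.0194
grasp_force: 25.2
```

```bash
python3 - <<'E'
from h import *
for i in range(3):
    s=observe();print(s['t'],s['eef_pos'],s['ee_rot'],s['grip_width'],s['grasp_force'])
    cam('wrist')
E
```

```text
9.225 [0.5077229  0.34692355 0.02311962] [2.04811124e+00 2.38200349e+00 1.31363676e-03] 0.019408810957285083 25.194632387137972
9.275 [0.50769807 0.34693868 0.02312628] [2.04807409e+00 2.38203970e+00 1.36509177e-03] 0.01954314126264527 25.210417201160453
9.325 [0.50774646 0.34690896 0.02313046] [2.04812951e+00 2.38191223e+00 1.42633890e-03] 0.019625138434966553 25.209702759166248
```

send_rows(steps=[[[0,0,0.1,0,0,0,-1],[0,0,0.2,0,0,0,-1],[0,0,0.3,0,0,0,-1],[0.014,-0.18,0.3,0,0,0,-1],[0.024,-0.3,0.3,0,0,0,-1],[0.035,-0.42,0.3,0,0,0,-1],[0.044,-0.54,0.3,0,0,0,-1],[0.052,-0.66,0.3,0,0,0,-1],[0.058,-0.755,0.3,0,0,0,-1],[0.058,-0.755,0.22,0,0,0,-1],[0.058,-0.755,0.22,0,0,0,-1],[0.058,-0.755,0.22,0,0,0,-1]]])

```text
t: 10.88
eef_pos: [0.5307, 0.0453, 0.1108]
ee_rot: [2.047, 2.383, -0.0]
contact_force: [1.2, 0.5, -0.1]
grip_width: 0.0194
grasp_force: 25.0
```

```bash
python3 - <<'E'
from h import *
s=observe();print(s['t'],s['eef_pos'],s['ee_rot'],s['grip_width'],s['grasp_force'],s['contact_force'].round(1))
im,d,K,D,T=cam('wrist');np.savez('/tmp/w4',im=im,d=d,K=K,D=D,T=T);save('w4.png',im)
E
```

```text
10.875 [0.53065325 0.04528359 0.11084845] [ 2.04686568e+00  2.38320141e+00 -1.69854596e-04] 0.01943576961165523 24.986763510969467 [ 1.2  0.5 -0.1]
```

View pics/w4.png

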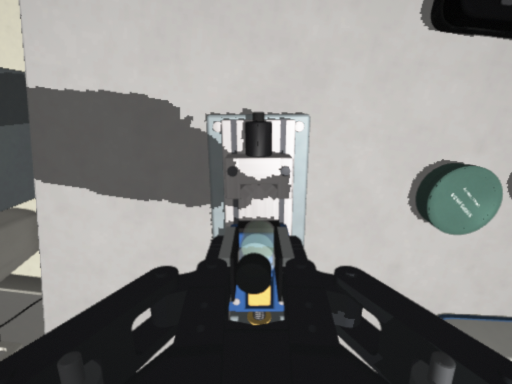

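The vial is held upright (cap at (253,273), glass up to row 222). The anvil mouth is just ahead, near row 185. I'll check the offsets.

```bash
python3 - <<'E'
from blue import *
w=np.load('/tmp/w4.npz');im,d,K,D,T=[w[k] for k in('im','d','K','D','T')]
def sl(col,row,z):
    g=onplane([(col,row)],z,K,D,T)[0,:2]-c;return (g@ex).round(4),(g@ey).round(4)
P=cloud(d,K,D,T)
t=P[255:292,232:275].reshape(-1,3);t=t[t[:,2]>.134];g=t[:,:2]-c
print('cap z',np.median(t[:,2]),len(t),'x,s',(g@ex).min(),(g@ex).max(),(g@ey).min(),(g@ey).max())
# anvil: bright column profile
print('colL',im[170:215,234].mean(1).astype(int).tolist());print('colR',im[170:215,284].mean(1).astype(int).tolist())
print('anvil L/R @row165',im[165,215:305].mean(1).astype(int).tolist())
q=P[140:200,215:305];k=(q[...,2]>.044)&(q[...,2]<.052);g=q[k][:,:2]-c
print('anvil top x',np.percentile(g@ex,[1,99]),'s',np.percentile(g@ey,[.5,99.5]))
E
```

```text
cap z 0.13887265037881769 1185 x,s -0.012535839715526062 0.0050218635704482005 0.011728750122609597 0.09618957841052428
colL [43, 44, 44, 44, 43, 49, 75, 90, 93, 93, 93, 93, 93, 93, 93, 93, 93, 93, 93, 93, 93, 93, 93, 93, 93, 93, 93, 91, 80, 60, 49, 48, 48, 48, 48, 48, 62, 99, 112, 113, 114, 113, 113, 113, 114]
colR [119, 117, 115, 111, 96, 69, 78, 91, 95, 95, 95, 95, 95, 94, 95, 94, 94, 94, 94, 95, 94, 94, 95, 94, 94, 94, 94, 98, 134, 177, 191, 192, 191, 193, 207, 214, 214, 213, 213, 212, 211, 210, 211, 214, 216]
anvil L/R @row165 [83, 83, 83, 83, 83, 83, 83, 79, 86, 88, 89, 94, 96, 96, 94, 92, 88, 84, 88, 109, 197, 234, 241, 238, 233, 233, 233, 233, 234, 234, 235, 235, 236, 236, 237, 237, 238, 238, 239, 239, 240, 240, 241, 242, 242, 243, 243, 244, 244, 245, 245, 246, 246, 246, 247, 247, 247, 248, 248, 248, 249, 249, 249, 250, 249, 245, 225, 227, 232, 220, 222, 230, 240, 246, 249, 251, 246, 222, 193, 199, 208, 210, 211, 212, 212, 212, 213, 212, 212, 213]
anvil top x [-0.02545506  0.0250396 ] s [0.03126324 0.07607521]
```

```bash
python3 - <<'E'
from blue import *
w=np.load('/tmp/w4.npz');im,d,K,D,T=[w[k] for k in('im','d','K','D','T')]
P=cloud(d,K,D,T)
q=P[215:300,215:300];g=q[...,:2]-c;x=g@ex;s=g@ey;z=q[...,2]
for lo,hi in((.136,.142),(.125,.132),(.115,.124),(.105,.115),(.095,.105)):
    k=(z>lo)&(z<hi)&(s<.05)&(s>0)&(np.abs(x)<.05)
    v,u=np.nonzero(k);
    if len(u):print(lo,len(u),'x',np.percentile(x[k],[1,10,50,90,99]).round(4),'s',np.percentile(s[k],[1,50,99]).round(4),'col',u.min()+215,u.max()+215,'row',v.min()+215,v.max()+215)
for r0 in(225,235,245,255,262,270,280,288):print(r0,im[r0,225:290:2].tolist() if 0 else im[r0,225:290].mean(1).astype(int).tolist())
E
```

```text
0.136 1325 x [-0.0197 -0.0119 -0.0033  0.0077  0.0171] s [0.0117 0.0227 0.0367] col 215 299 row 244 294
0.125 501 x [-0.0222 -0.0179 -0.0013  0.0163  0.0196] s [0.02   0.0322 0.0368] col 215 299 row 234 272
0.115 774 x [-0.0229 -0.0158 -0.0008  0.0128  0.0197] s [0.0171 0.0298 0.0367] col 215 299 row 227 269
0.105 280 x [-0.0119 -0.0103 -0.0007  0.0071  0.0078] s [0.0241 0.0295 0.0339] col 237 278 row 227 247
0.095 206 x [-0.0102 -0.0079 -0.0003  0.0067  0.0081] s [0.0249 0.0296 0.0312] col 241 272 row 222 237
225 [87, 93, 95, 96, 95, 80, 58, 46, 43, 42, 40, 39, 32, 20, 15, 16, 16, 17, 17, 20, 33, 47, 56, 60, 63, 65, 65, 66, 66, 66, 67, 67, 67, 68, 68, 68, 70, 69, 71, 73, 75, 77, 79, 81, 81, 77, 70, 55, 32, 19, 18, 17, 18, 20, 25, 35, 41, 41, 43, 52, 76, 161, 227, 241, 241]
235 [76, 77, 78, 78, 77, 77, 77, 76, 63, 39, 22, 19, 20, 45, 95, 117, 118, 115, 109, 101, 97, 97, 100, 109, 122, 130, 137, 139, 140, 140, 140, 142, 142, 142, 142, 142, 140, 137, 136, 132, 123, 117, 114, 116, 117, 120, 121, 120, 89, 40, 20, 19, 22, 42, 66, 76, 77, 77, 78, 77, 78, 78, 77, 87, 138]
245 [77, 77, 77, 7
[... 933 characters left out ...]
24, 24, 23, 22, 24, 23, 23, 24, 23, 23, 23, 23, 23, 24, 24, 24, 23, 23, 19, 19, 19, 34, 84, 93, 75, 53, 27, 17, 18, 19, 25, 27, 28, 23, 22, 22, 22, 21, 23, 22, 23]
280 [22, 21, 22, 20, 21, 24, 26, 27, 26, 20, 18, 22, 22, 23, 23, 21, 23, 22, 23, 23, 23, 22, 23, 22, 24, 22, 22, 22, 23, 23, 23, 23, 23, 23, 22, 23, 21, 22, 23, 22, 23, 22, 22, 22, 23, 29, 41, 46, 66, 86, 72, 37, 20, 21, 25, 27, 24, 23, 20, 20, 21, 21, 22, 23, 22]
288 [21, 22, 23, 20, 20, 23, 25, 26, 25, 23, 45, 96, 114, 103, 75, 44, 25, 22, 22, 24, 23, 23, 22, 21, 22, 22, 21, 24, 21, 23, 22, 22, 22, 23, 21, 23, 22, 23, 23, 23, 29, 69, 135, 182, 186, 136, 60, 39, 67, 93, 106, 84, 37, 23, 26, 27, 25, 23, 21, 20, 22, 21, 21, 23, 21]
```

The vial sits about 4 mm behind the TCP along the slide and leans slightly. I'll shift +4 mm along the slide and lower it.

send_rows(steps=[[[-0.002,0.01,-0.05,0,0,0,-1],[-0.002,0.01,-0.1,0,0,0,-1],[-0.002,0.01,-0.13,0,0,0,-1],[-0.002,0.01,-0.145,0,0,0,-1],[-0.002,0.01,-0.15,0,0,0,-1],[-0.002,0.01,-0.15,0,0,0,-1]]])

```text
t: 11.68
eef_pos: [0.5302, 0.0487, 0.051]
ee_rot: [2.048, 2.382, 0.001]
contact_force: [0.4, -0.2, -0.2]
grip_width: 0.0197
grasp_force: 25.0
```

send_rows(steps=[[[0,0,-0.003,0,0,0,-1],[0,0,-0.005,0,0,0,-1],[0,0,-0.005,0,0,0,-1]]])

```text
t: 12.05
eef_pos: [0.5302, 0.0487, 0.0491]
ee_rot: [2.048, 2.382, 0.001]
contact_force: [-1.0, -0.4, 3.6]
grip_width: 0.0196
grasp_force: 25.0
```

send_rows(steps=[[[0,0,-0.002,0,0,0,-0.4],[0,0,-0.002,0,0,0,-0.3],[0,0,0,0,0,0,0.2],[0,0,0,0,0,0,0.6],[0,0,0.05,0,0,0,0.6],[0,0,0.15,0,0,0,0.6],[0,-0.05,0.3,0,0,0,0.6],[0,-0.1,0.42,0,0,0,0.6],[0,-0.1,0.42,0,0,0,0.6],[0,-0.1,0.42,0,0,0,0.6]]])

```text
t: 13.3
eef_pos: [0.5293, 0.009, 0.2159]
ee_rot: [-2.048, -2.382, 0.0]
contact_force: [-0.2, 0.1, -0.0]
grip_width: 0.0681
grasp_force: 0.0
```

```bash
python3 - <<'E'
from blue import *
st=observe();print(st['t'],st['eef_pos'],np.abs(st['qvel']).max())
im,d,K,D,T=cam('wrist');np.savez('/tmp/w5',im=im,d=d,K=K,D=D,T=T)
P=cloud(d,K,D,T);g=P[...,:2]-c;x=g@ex;s=g@ey;z=P[...,2]
k=(z>.073)&(z<.083)&(np.abs(x)<.03)&(s>-.005)&(s<.06)
v,u=np.nonzero(k);print('cap',len(u),np.median(z[k]),'x',x[k].min(),x[k].max(),'s',s[k].min(),s[k].max(),u.min(),u.max(),v.min(),v.max())
k=(z>.045)&(z<.051)&(np.abs(x)<.03)&(s>.02)&(s<.09);print('anvil s',np.percentile(s[k],[.5,99.5]))
k=(z>.04)&(z<.085)&(s<-.11)&(s>-.18)&(np.abs(x)<.04);v,u=np.nonzero(k);print('handle',len(u),'x',np.percentile(x[k],[2,50,98]),'s',np.percentile(s[k],[2,50,98]),'z',np.percentile(z[k],[2,50,98]))
b=im[max(v.min()-5,0):v.max()+5] if len(v) else im
save('w5.png',cv2.resize(im[60:330,180:340],(474,800))[:600] if 0 else cv2.resize(im[60:330,150:370],(489,600)))
E
```

```text
13.3 [0.5293109  0.00900943 0.21592492] 0.025908781741452207
cap 233 0.07689380801079171 x -0.00849471887833392 0.008967638940637448 s 0.016015393620151037 0.03239457849573736 256 273 141 157
anvil s [0.03159355 0.08877912]
handle 587 x [-0.02219743 -0.01466568  0.0191617 ] s [-0.16511335 -0.12852682 -0.11043465] z [0.04586359 0.07380518 0.07684026]
```

View pics/w5.png

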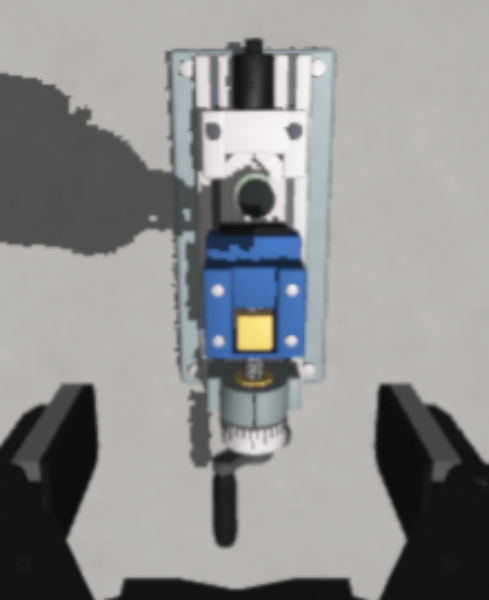

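The vial stands upright in front of the V (cap at crop (255,198)), centred and about 4 mm short of the seat, with the jaw pad behind it. The handle is at crop (225,505). Now I'll re-grip the crank.

send_rows(steps=[[[0.032,-0.15,0.0,0,0,-0.01,0.6],[0.032,-0.3,-0.05,0,0,-0.01,0.6],[0.032,-0.34,-0.2,0,0,-0.01,0.6],[0.032,-0.34,-0.33,0,0,-0.01,0.6],[0.032,-0.34,-0.39,0,0,-0.01,0.6],[0.032,-0.34,-0.407,0,0,-0.01,0.6],[0.032,-0.34,-0.407,0,0,-0.01,0],[0.032,-0.34,-0.407,0,0,-0.01,-0.5],[0.032,-0.34,-0.407,0,0,-0.01,-1],[0.032,-0.34,-0.407,0,0,-0.01,-1],[0.032,-0.34,-0.407,0,0,-0.01,-1]]], force=40)

```text
t: 14.72
eef_pos: [0.5435, -0.1273, 0.0549]
ee_rot: [2.056, 2.373, 0.002]
contact_force: [-0.3, 1.0, 5.0]
grip_width: 0.0118
grasp_force: 39.3
```

```bash
python3 blue.py
```

```text
14.725 tcp slide -0.013854757930903237 -0.14773395879672643 0.0548779317741174 [-0.3  1.   5. ] 0.01176042245709144 39.29186459630728
top 307 slide y mean -0.0117 pct [-0.0448 -0.0373 -0.0104  0.0098  0.0135]
top 306 slide y mean -0.0264 pct [-0.0607 -0.0519 -0.0248 -0.005  -0.0012]
side 266 slide y mean -0.0059 pct [-0.0582 -0.0433 -0.0044  0.0268  0.0394]
side 238 slide y mean -0.0213 pct [-0.0711 -0.0575 -0.0233  0.0151  0.0337]
```

```bash
sed -i 's/\.0175/.0167/' circ.py; python3 circ.py -.0148 .0535 35 -20 11
for t in -185 -201 -217 -233 -249 -265; do echo $t; python3 - <<E
import numpy as np
t=np.radians($t);print(-.024*np.sin(t),.052+.024*np.cos(t)-.0167)
E
done | head -2
cx(){ python3 -c "
import numpy as np
t=np.radians($1);print(-.024*np.sin(t),.0353+.024*np.cos(t))"; }
for t in -185 -201 -217 -233; do set -- $(cx $t) $t; echo "from $3"; python3 circ.py $1 $2 $3 -4 4; done
cat > feel.py <<'E'
from blue import *
s=observe();p=s['eef_pos'][:2]-c;x=p@ex;z=s['eef_pos'][2]-.0353
t=np.arctan2(-x,z);F=s['contact_force'];fx=F[:2]@ex
print('t %.2f th %.1f r %.4f'%(s['t'],np.degrees(t),np.hypot(x,z)),'resist %.2f'%-(fx*np.cos(t)+F[2]*np.sin(t)),'radial %.2f'%(-fx*np.sin(t)+F[2]*np.cos(t)),F.round(2),s['torque'].round(2),s['grasp_force'].round(1))
E
```

```text
[0.021, 0.003, 0.012, 0, 0, 0, -1], [0.042, 0.006, 0.014, 0, 0, 0, -1], [0.062, 0.010, 0.009, 0, 0, 0, -1], [0.078, 0.012, -0.003, 0, 0, 0, -1], [0.090, 0.014, -0.020, 0, 0, 0, -1], [0.096, 0.015, -0.040, 0, 0, 0, -1], [0.094, 0.015, -0.061, 0, 0, 0, -1], [0.085, 0.013, -0.080, 0, 0, 0, -1], [0.071, 0.011, -0.095, 0, 0, 0, -1], [0.052, 0.008, -0.103, 0, 0, 0, -1], [0.031, 0.005, -0.105, 0, 0, 0, -1], 
-185
-0.0020917378259437906 0.011391327245798104
from -185
[-0.004, -0.001, 0.001, 0, 0, 0, -1], [-0.008, -0.001, 0.001, 0, 0, 0, -1], [-0.012, -0.002, 0.002, 0, 0, 0, -1], [-0.016, -0.002, 0.004, 0, 0, 0, -1], 
from -201
[-0.004, -0.001, 0.002, 0, 0, 0, -1], [-0.007, -0.001, 0.004, 0, 0, 0, -1], [-0.011, -0.002, 0.006, 0, 0, 0, -1], [-0.014, -0.002, 0.008, 0, 0, 0, -1], 
from -217
[-0.003, -0.000, 0.003, 0, 0, 0, -1], [-0.006, -0.001, 0.005, 0, 0, 0, -1], [-0.009, -0.001, 0.009, 0, 0, 0, -1], [-0.012, -0.002, 0.012, 0, 0, 0, -1], 
from -233
[-0.002, -0.000, 0.003, 0, 0, 0, -1], [-0.005, -0.001, 0.007, 0, 0, 0, -1], [-0.006, -0.001, 0.011, 0, 0, 0, -1], [-0.008, -0.001, 0.015, 0, 0, 0, -1],
```

send_rows(steps=[[[0.021,0.003,0.012,0,0,0,-1],[0.042,0.006,0.014,0,0,0,-1],[0.062,0.01,0.009,0,0,0,-1],[0.078,0.012,-0.003,0,0,0,-1],[0.09,0.014,-0.02,0,0,0,-1],[0.096,0.015,-0.04,0,0,0,-1],[0.094,0.015,-0.061,0,0,0,-1],[0.085,0.013,-0.08,0,0,0,-1],[0.071,0.011,-0.095,0,0,0,-1],[0.052,0.008,-0.103,0,0,0,-1],[0.031,0.005,-0.105,0,0,0,-1]]])

```text
t: 16.2
eef_pos: [0.5588, -0.1249, 0.0132]
ee_rot: [2.052, 2.37, 0.007]
contact_force: [5.8, 1.5, 4.7]
grip_width: 0.012
grasp_force: 40.0
```

```bash
python3 feel.py
```

```text
Traceback (most recent call last):
  File "feel.py", line 4, in <module>
    print('t %.2f th %.1f r %.4f'%(s['t'],np.degrees(t),np.hypot(x,z)),'resist %.2f'%-(fx*np.cos(t)+F[2]*np.sin(t)),'radial %.2f'%(-fx*np.sin(t)+F[2]*np.cos(t)),F.round(2),s['torque'].round(2),s['grasp_force'].round(1))
                                                                                                                                                                                                 ^^^^^^^^^^^^^^^^^^^^^^
AttributeError: 'float' object has no attribute 'round'
```

send_rows(steps=[[[-0.004,-0.001,0.001,0,0,0,-1],[-0.008,-0.001,0.001,0,0,0,-1],[-0.012,-0.002,0.002,0,0,0,-1],[-0.016,-0.002,0.004,0,0,0,-1]]])

```text
t: 16.7
eef_pos: [0.5521, -0.126, 0.0145]
ee_rot: [2.053, 2.37, 0.006]
contact_force: [5.4, -1.1, -0.3]
grip_width: 0.012
grasp_force: 39.2
```

```bash
python3 feel.py
```

```text
Traceback (most recent call last):
  File "feel.py", line 4, in <module>
    print('t %.2f th %.1f r %.4f'%(s['t'],np.degrees(t),np.hypot(x,z)),'resist %.2f'%-(fx*np.cos(t)+F[2]*np.sin(t)),'radial %.2f'%(-fx*np.sin(t)+F[2]*np.cos(t)),F.round(2),s['torque'].round(2),s['grasp_force'].round(1))
                                                                                                                                                                                                 ^^^^^^^^^^^^^^^^^^^^^^
AttributeError: 'float' object has no attribute 'round'
```

send_rows(steps=[[[-0.004,-0.001,0.002,0,0,0,-1],[-0.007,-0.001,0.004,0,0,0,-1],[-0.011,-0.002,0.006,0,0,0,-1],[-0.014,-0.002,0.008,0,0,0,-1]]])

```text
t: 17.2
eef_pos: [0.5462, -0.1269, 0.0175]
ee_rot: [2.053, 2.371, 0.005]
contact_force: [6.1, 0.3, -1.9]
grip_width: 0.0118
grasp_force: 39.2
```

```bash
python3 blue.py; python3 feel.py
```

```text
17.2 tcp slide -0.011130991758567315 -0.14776626430893708 0.017498370376683278 [ 6.1  0.3 -1.9] 0.011768139383509253 39.15925422683358
top 307 slide y mean -0.0117 pct [-0.0448 -0.0373 -0.0104  0.0098  0.0135]
top 314 slide y mean -0.0190 pct [-0.0525 -0.045  -0.0177  0.0021  0.006 ]
side 266 slide y mean -0.0059 pct [-0.0582 -0.0433 -0.0044  0.0268  0.0394]
side 239 slide y mean -0.0165 pct [-0.0682 -0.0561 -0.0175  0.0222  0.0368]Traceback (most recent call last):
  File "feel.py", line 4, in <module>
    print('t %.2f th %.1f r %.4f'%(s['t'],np.degrees(t),np.hypot(x,z)),'resist %.2f'%-(fx*np.cos(t)+F[2]*np.sin(t)),'radial %.2f'%(-fx*np.sin(t)+F[2]*np.cos(t)),F.round(2),s['torque'].round(2),s['grasp_force'].round(1))
                                                                                                                                                                                                 ^^^^^^^^^^^^^^^^^^^^^^
AttributeError: 'float' object has no attribute 'round'
```

```bash
sed -i "s/,s\['grasp_force'\].round(1)//" feel.py; python3 feel.py
cx(){ python3 -c "
import numpy as np
t=np.radians($1);print(-.024*np.sin(t),.0353+.024*np.cos(t))"; }
for t in -249 -261 -273 -285 -297 -309 -321 -333; do set -- $(cx $t) $t; echo "from $3"; python3 circ.py $1 $2 $3 -3 4; done
```

```text
t 17.30 th 147.6 r 0.0210 resist 5.77 radial -1.93 [ 5.96  0.09 -1.46] [ 0.01 -1.21  0.14]
from -249
[-0.001, -0.000, 0.003, 0, 0, 0, -1], [-0.002, -0.000, 0.006, 0, 0, 0, -1], [-0.003, -0.000, 0.009, 0, 0, 0, -1], [-0.003, -0.000, 0.012, 0, 0, 0, -1], 
from -261
[-0.000, -0.000, 0.003, 0, 0, 0, -1], [-0.001, -0.000, 0.006, 0, 0, 0, -1], [-0.001, -0.000, 0.009, 0, 0, 0, -1], [-0.001, -0.000, 0.013, 0, 0, 0, -1], 
from -273
[0.000, 0.000, 0.003, 0, 0, 0, -1], [0.001, 0.000, 0.006, 0, 0, 0, -1], [0.001, 0.000, 0.009, 0, 0, 0, -1], [0.002, 0.000, 0.012, 0, 0, 0, -1], 
from -285
[0.001, 0.000, 0.003, 0, 0, 0, -1], [0.002, 0.000, 0.006, 0, 0, 0, -1], [0.003, 0.000, 0.009, 0, 0, 0, -1], [0.004, 0.001, 0.012, 0, 0, 0, -1], 
from -297
[0.001, 0.000, 0.003, 0, 0, 0, -1], [0.003, 0.000, 0.005, 0, 0, 0, -1], [0.005, 0.001, 0.008, 0, 0, 0, -1], [0.007, 0.001, 0.011, 0, 0, 0, -1], 
from -309
[0.002, 0.000, 0.002, 0, 0, 0, -1], [0.004, 0.001, 0.005, 0, 0, 0, -1], [0.006, 0.001, 0.007, 0, 0, 0, -1], [0.009, 0.001, 0.009, 0, 0, 0, -1], 
from -321
[0.002, 0.000, 0.002, 0, 0, 0, -1], [0.005, 0.001, 0.004, 0, 0, 0, -1], [0.008, 0.001, 0.005, 0, 0, 0, -1], [0.010, 0.002, 0.007, 0, 0, 0, -1], 
from -333
[0.003, 0.000, 0.001, 0, 0, 0, -1], [0.006, 0.001, 0.003, 0, 0, 0, -1], [0.009, 0.001, 0.004, 0, 0, 0, -1], [0.012, 0.002, 0.004, 0, 0, 0, -1],
```

send_rows(steps=[[[-0.003,0.0,0.003,0,0,0,-1],[-0.006,-0.001,0.005,0,0,0,-1],[-0.009,-0.001,0.009,0,0,0,-1],[-0.012,-0.002,0.012,0,0,0,-1]]])

```text
t: 17.8
eef_pos: [0.5412, -0.1277, 0.0221]
ee_rot: [2.053, 2.371, 0.005]
contact_force: [7.1, 0.3, -2.3]
grip_width: 0.0121
grasp_force: 39.1
```

```bash
python3 feel.py
```

```text
t 17.80 th 129.2 r 0.0209 resist 6.26 radial -3.99 [ 7.09  0.26 -2.33] [-0.05 -1.35  0.08]
```

send_rows(steps=[[[-0.002,0.0,0.003,0,0,0,-1],[-0.005,-0.001,0.007,0,0,0,-1],[-0.006,-0.001,0.011,0,0,0,-1],[-0.008,-0.001,0.015,0,0,0,-1]]])

```text
t: 18.3
eef_pos: [0.5377, -0.1283, 0.0279]
ee_rot: [2.054, 2.371, 0.004]
contact_force: [6.7, -1.1, -3.9]
grip_width: 0.0121
grasp_force: 38.9
```

```bash
python3 feel.py
```

```text
t 18.30 th 110.7 r 0.0211 resist 5.90 radial -4.69 [ 6.72 -1.11 -3.86] [-0.16 -1.38  0.07]
```

```bash
sed -i 's/x=p@ex;/x=p@ex-.0025;/; s/\.0353/.0373/' feel.py
cat > circ2.py <<'E'
import numpy as np
f=lambda t:np.array([.0025-.024*np.sin(np.radians(t)),.0373+.024*np.cos(np.radians(t))])
base=np.array([-.0224,.0292])
for t0 in range(-252,-330,-8):
    print('from',t0)
    for t in range(t0-2,t0-9,-2):
        d=(f(t)-base)/.4;print('[%.4f, %.4f, %.4f, 0, 0, 0, -1],'%(d[0]*.9882,d[0]*.153,d[1]),end=' ')
    base=f(t);print()
E
python3 circ2.py;python3 feel.py
```

```text
from -252
[0.0045, 0.0007, 0.0037, 0, 0, 0, -1], [0.0040, 0.0006, 0.0057, 0, 0, 0, -1], [0.0035, 0.0005, 0.0078, 0, 0, 0, -1], [0.0031, 0.0005, 0.0098, 0, 0, 0, -1], 
from -260
[-0.0003, -0.0001, 0.0021, 0, 0, 0, -1], [-0.0006, -0.0001, 0.0041, 0, 0, 0, -1], [-0.0008, -0.0001, 0.0062, 0, 0, 0, -1], [-0.0009, -0.0001, 0.0083, 0, 0, 0, -1], 
from -268
[-0.0000, -0.0000, 0.0021, 0, 0, 0, -1], [0.0000, 0.0000, 0.0042, 0, 0, 0, -1], [0.0001, 0.0000, 0.0063, 0, 0, 0, -1], [0.0003, 0.0000, 0.0084, 0, 0, 0, -1], 
from -276
[0.0003, 0.0000, 0.0021, 0, 0, 0, -1], [0.0006, 0.0001, 0.0041, 0, 0, 0, -1], [0.0010, 0.0002, 0.0062, 0, 0, 0, -1], [0.0014, 0.0002, 0.0082, 0, 0, 0, -1], 
from -284
[0.0005, 0.0001, 0.0020, 0, 0, 0, -1], [0.0011, 0.0002, 0.0040, 0, 0, 0, -1], [0.0018, 0.0003, 0.0060, 0, 0, 0, -1], [0.0026, 0.0004, 0.0080, 0, 0, 0, -1], 
from -292
[0.0008, 0.0001, 0.0019, 0, 0, 0, -1], [0.0017, 0.0003, 0.0038, 0, 0, 0, -1], [0.0026, 0.0004, 0.0057, 0, 0, 0, -1], [0.0036, 0.0006, 0.0075, 0, 0, 0, -1], 
from -300
[0.0011, 0.0002, 0.0018, 0, 0, 0, -1], [0.0022, 0.0003, 0.0036, 0, 0, 0, -1], [0.0034, 0.0005, 0.0053, 0, 0, 0, -1], [0.0046, 0.0007, 0.0069, 0, 0, 0, -1], 
from -308
[0.0013, 0.0002, 0.0016, 0, 0, 0, -1], [0.0027, 0.0004, 0.0032, 0, 0, 0, -1], [0.0041, 0.0006, 0.0047, 0, 0, 0, -1], [0.0055, 0.0009, 0.0062, 0, 0, 0, -1], 
from -316
[0.0015, 0.0002, 0.0014, 0, 0, 0, -1], [0.0031, 0.0005, 0.0028, 0, 0, 0, -1], [0.0047, 0.0007, 0.0041, 0, 0, 0, -1], [0.0063, 0.0010, 0.0054, 0, 0, 0, -1], 
from -324
[0.0017, 0.0003, 0.0012, 0, 0, 0, -1], [0.0034, 0.0005, 0.0023, 0, 0, 0, -1], [0.0052, 0.0008, 0.0034, 0, 0, 0, -1], [0.0070, 0.0011, 0.0044, 0, 0, 0, -1], 
t 18.30 th 113.0 r 0.0241 resist 6.08 radial -4.44 [ 6.72 -1.11 -3.86] [-0.16 -1.38  0.07]
```

send_rows(steps=[[[0.0045,0.0007,0.0037,0,0,0,-1],[0.004,0.0006,0.0057,0,0,0,-1],[0.0035,0.0005,0.0078,0,0,0,-1],[0.0031,0.0005,0.0098,0,0,0,-1]]])

```text
t: 18.8
eef_pos: [0.5366, -0.1284, 0.0313]
ee_rot: [2.057, 2.373, 0.0]
contact_force: [3.7, -2.1, -6.0]
grip_width: 0.0124
grasp_force: 39.0
```

```bash
python3 feel.py
```

```text
t 18.80 th 104.5 r 0.0241 resist 6.64 radial -1.69 [ 3.67 -2.14 -6.01] [-0.46 -0.91  0.13]
```

send_rows(steps=[[[-0.0003,-0.0001,0.0021,0,0,0,-1],[-0.0006,-0.0001,0.0041,0,0,0,-1],[-0.0008,-0.0001,0.0062,0,0,0,-1],[-0.0009,-0.0001,0.0083,0,0,0,-1]]])

```text
t: 19.3
eef_pos: [0.5359, -0.1285, 0.0345]
ee_rot: [2.057, 2.373, -0.0]
contact_force: [4.4, -1.6, -5.4]
grip_width: 0.0122
grasp_force: 39.0
```

```bash
python3 feel.py
```

```text
t 19.30 th 96.6 r 0.0242 resist 5.82 radial -3.50 [ 4.44 -1.56 -5.38] [-0.51 -0.95  0.16]
```

send_rows(steps=[[[0.0,0.0,0.0021,0,0,0,-1],[0.0,0.0,0.0042,0,0,0,-1],[0.0001,0.0,0.0063,0,0,0,-1],[0.0003,0.0,0.0084,0,0,0,-1]]])

```text
t: 19.8
eef_pos: [0.5358, -0.1285, 0.0378]
ee_rot: [2.058, 2.373, -0.001]
contact_force: [3.9, -2.5, -6.7]
grip_width: 0.0117
grasp_force: 38.9
```

```bash
cat >> feel.py <<'E'
L=[]
for i in range(4):
    imaging.get_image('wrist');F=observe()['contact_force'];L.append(-(F[:2]@ex*np.cos(t)+F[2]*np.sin(t)))
print('held',np.round(L,2))
E
python3 feel.py
```

```text
t 19.80 th 88.9 r 0.0242 resist 6.63 radial -3.57 [ 3.88 -2.52 -6.7 ] [-0.65 -0.85  0.15]
held [5.84 5.28 5.3  5.88]
```

send_rows(steps=[[[0.0003,0.0,0.0021,0,0,0,-1],[0.0006,0.0001,0.0041,0,0,0,-1],[0.001,0.0002,0.0062,0,0,0,-1],[0.0014,0.0002,0.0082,0,0,0,-1]]])

```text
t: 20.5
eef_pos: [0.536, -0.1284, 0.0409]
ee_rot: [-2.058, -2.374, 0.002]
contact_force: [3.0, -3.4, -6.8]
grip_width: 0.0123
grasp_force: 38.9
```

```bash
python3 feel.py
```

```text
t 20.50 th 81.4 r 0.0242 resist 6.34 radial -3.45 [ 3.02 -3.43 -6.78] [-0.77 -0.67  0.07]
held [5.93 5.46 5.8  5.22]
```

send_rows(steps=[[[0.0005,0.0001,0.002,0,0,0,-1],[0.0011,0.0002,0.004,0,0,0,-1],[0.0018,0.0003,0.006,0,0,0,-1],[0.0026,0.0004,0.008,0,0,0,-1]]])

```text
t: 21.2
eef_pos: [0.5367, -0.1283, 0.044]
ee_rot: [-2.058, -2.373, 0.002]
contact_force: [1.8, -4.4, -7.6]
grip_width: 0.0122
grasp_force: 38.9
```

```bash
python3 feel.py
```

```text
t 21.20 th 73.9 r 0.0242 resist 6.96 radial -3.13 [ 1.77 -4.4  -7.55] [-0.96 -0.49  0.1 ]
held [5.55 5.7  6.69 5.9 ]
```

send_rows(steps=[[[0.0008,0.0001,0.0019,0,0,0,-1],[0.0017,0.0003,0.0038,0,0,0,-1]]])

```text
t: 21.65
eef_pos: [0.5371, -0.1282, 0.0455]
ee_rot: [-2.057, -2.373, 0.003]
contact_force: [1.1, -4.6, -7.2]
grip_width: 0.0122
grasp_force: 38.9
```

```bash
python3 feel.py
```

```text
t 21.65 th 70.3 r 0.0242 resist 6.67 radial -2.85 [ 1.15 -4.59 -7.24] [-1.06 -0.25  0.09]
held [5.35 5.03 5.5  5.57]
```

send_rows(steps=[[[0.0009,0.0001,0.0019,0,0,0,-1],[0.0019,0.0003,0.0037,0,0,0,-1]]])

```text
t: 22.1
eef_pos: [0.5377, -0.1281, 0.0468]
ee_rot: [-2.057, -2.372, 0.003]
contact_force: [2.0, -5.3, -7.3]
grip_width: 0.0123
grasp_force: 38.9
```

```bash
python3 feel.py
```

```text
t 22.10 th 66.8 r 0.0242 resist 6.23 radial -3.89 [ 1.95 -5.29 -7.25] [-1.07 -0.24  0.13]
held [6.25 5.45 5.42 6.15]
```

send_rows(steps=[[[0.0011,0.0002,0.0018,0,0,0,-1],[0.0022,0.0003,0.0036,0,0,0,-1]]])

```text
t: 22.55
eef_pos: [0.5382, -0.128, 0.0481]
ee_rot: [-2.057, -2.372, 0.004]
contact_force: [0.4, -5.7, -8.2]
grip_width: 0.0122
grasp_force: 38.9
```

```bash
python3 feel.py
```

```text
t 22.55 th 63.6 r 0.0242 resist 7.53 radial -3.19 [ 0.38 -5.7  -8.16] [-1.11 -0.15  0.12]
held [5.53 6.1  6.01 6.08]
```

send_rows(steps=[[[0.0012,0.0002,0.0017,0,0,0,-1],[0.0024,0.0004,0.0033,0,0,0,-1]]])

```text
t: 23.0
eef_pos: [0.5388, -0.128, 0.0492]
ee_rot: [-2.057, -2.371, 0.005]
contact_force: [-1.0, -5.8, -7.2]
grip_width: 0.0116
grasp_force: 38.9
```

```bash
python3 feel.py; python3 blue.py
```

```text
t 23.00 th 60.5 r 0.0242 resist 7.24 radial -1.91 [-1.02 -5.8  -7.25] [-1.11 -0.06  0.13]
held [6.96 6.24 7.03 6.9 ]
23.2 tcp slide -0.01855678297658735 -0.1476406458125498 0.049266669497837146 [ 0.2 -5.2 -7.6] 0.012425677338924223 38.97665373980999
top 307 slide y mean -0.0117 pct [-0.0448 -0.0373 -0.0104  0.0098  0.0135]
top 312 slide y mean -0.0158 pct [-0.0491 -0.0413 -0.014   0.0052  0.0093]
side 266 slide y mean -0.0059 pct [-0.0582 -0.0433 -0.0044  0.0268  0.0394]
side 224 slide y mean -0.0132 pct [-0.0642 -0.0498 -0.0154  0.0238  0.0401]
```

send_rows(steps=[[[0.0013,0.0002,0.0016,0,0,0,-1],[0.0027,0.0004,0.0032,0,0,0,-1]]])

```text
t: 23.55
eef_pos: [0.5395, -0.1278, 0.0503]
ee_rot: [-2.056, -2.371, 0.006]
contact_force: [-0.8, -5.5, -9.3]
grip_width: 0.0119
grasp_force: 38.9
```

```bash
python3 feel.py
```

```text
t 23.55 th 57.6 r 0.0242 resist 8.75 radial -3.58 [-0.83 -5.51 -9.31] [-1.14  0.12  0.16]
held [5.69 7.31 7.12 7.37]
```

send_rows(steps=[[[0.001,0.0002,0.0012,0,0,0,-1],[0.0021,0.0003,0.0023,0,0,0,-1]]])

```text
t: 24.0
eef_pos: [0.5399, -0.1278, 0.051]
ee_rot: [-2.056, -2.37, 0.006]
contact_force: [-1.5, -6.0, -8.7]
grip_width: 0.0122
grasp_force: 38.9
```

```bash
sed -i 's/range(4)/range(8)/' feel.py; python3 feel.py
```

```text
t 24.00 th 55.5 r 0.0242 resist 8.55 radial -2.95 [-1.5  -6.04 -8.72] [-1.11  0.2   0.13]
held [7.98 7.52 6.95 7.18 7.76 7.25 7.82 8.23]
```

send_rows(steps=[[[0.0009,0.0001,0.0009,0,0,0,-1],[0.0018,0.0003,0.0018,0,0,0,-1]]])

```text
t: 24.65
eef_pos: [0.5404, -0.1277, 0.0516]
ee_rot: [-2.056, -2.37, 0.007]
contact_force: [-1.4, -4.8, -8.1]
grip_width: 0.012
grasp_force: 38.9
```

```bash
python3 feel.py
```

```text
t 24.65 th 53.7 r 0.0242 resist 7.79 radial -3.09 [-1.41 -4.78 -8.1 ] [-1.24  0.31  0.16]
held [8.78 8.04 7.71 7.9  7.14 8.23 8.57 8.17]
```

send_rows(steps=[[[0,0,0,0,0,0,0],[0,0,0,0,0,0,0.6],[0,0,0,0,0,0,0.6],[0,0,0,0,0,0,0.6],[0,0,0.08,0,0,0,0.6],[0,0,0.2,0,0,0,0.6],[0,0.15,0.35,0,0,0,0.6],[0,0.3,0.42,0,0,0,0.6],[0,0.3,0.42,0,0,0,0.6],[0,0.3,0.42,0,0,0,0.6]]])

```text
t: 26.3
eef_pos: [0.5442, -0.0045, 0.2222]
ee_rot: [2.052, 2.378, 0.004]
contact_force: [0.8, -0.8, -0.3]
grip_width: 0.0685
grasp_force: 0.0
```

```bash
python3 - <<'E'
from blue import *
st=observe();print(st['t'],st['eef_pos'],np.abs(st['qvel']).max())
im,d,K,D,T=cam('wrist')
P=cloud(d,K,D,T);g=P[...,:2]-c;x=g@ex;s=g@ey;z=P[...,2]
k=(z>.073)&(z<.083)&(np.abs(x)<.03)&(s>-.005)&(s<.06)
v,u=np.nonzero(k);print('cap',len(u),np.median(z[k]),'x',x[k].min(),x[k].max(),'s',s[k].min(),s[k].max())
k=(z>.045)&(z<.082)&(s<-.130)&(s>-.165)&(np.abs(x)<.04);print('handle x',np.percentile(x[k],[5,50,95]),'z',np.percentile(z[k],[50,95]))
save('w6.png',cv2.resize(im[60:330,150:370],(489,600)))
E
```

```text
26.3 [ 0.54417359 -0.00453823  0.22215844] 0.050068257089425076
cap 232 0.07703107343800367 x -0.008520198353134216 0.008914537986370681 s 0.019104770911343397 0.035284681785971335
handle x [-0.02460282 -0.01821763 -0.01248194] z [0.07140157 0.07300308]
```

View pics/w6.png

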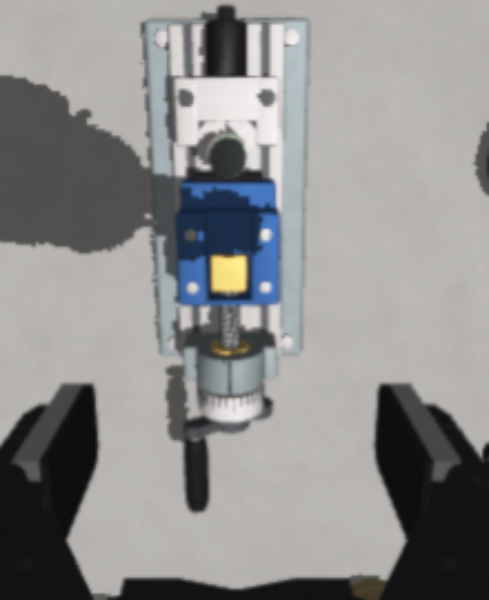

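The vial stands upright in the V with the jaw pad against it (cap at crop (227,157)). The handle has not moved back, and the gripper is clear. I'll hand it in.

```bash
python3 -c "
from cell import r
print(r.sign_off())"
```

```text
the job is handed in; nothing more can be done
None
```

The job is handed in: the leftmost vial stands upright in the anvil's V and the jaw bears on it at an estimated 25–37 N, judged from a 2.5 N rise at the handle. I finished on the closing turn, let go and moved clear at 26 s of the 72 s allowed.

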